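Three clicks on the pellet press, and hold

TASK

Swing the ratchet lever of the small pellet press clockwise (seen from above): first through its slack until you feel the press bite, then on from there by exactly three clicks, never a fourth. The lever springs back when it is let go, so the program finishes while the gripper is still holding it at the third click. Leave everything else on the bench where it stands.

Things in the scene. Friction and masses are not known exactly. Their poses are not given: they have to be found in the camera images.
- press: bench pellet press, fixed: dark steel foot 180 x 140 mm, grey C-shaped frame 120 mm high. Origin on the bench straight below the lever's vertical pivot, which is the centre of the round hub on the frame; z up. The foot reaches 75 mm to its -x and 105 mm to its +x, where the column stands (at yaw 0 on the side away from the robot).
- pivot (a point): point on the lever's vertical pivot axis, 172 mm above the bench, at the height of the middle of the grip (in the air above the hub).
- grip (a point): centre of the lever's grip: an upright round black handle, 19 mm across, 70 mm tall (137 to 207 mm above the bench), on the end of a flat steel bar 18 mm wide whose top is at 137 mm. It lies 120 mm from the pivot axis, 172 mm above the bench. x points along the bar away from the pivot, z up. All round the handle above the bar is free.
- lever: the lever: round steel hub on the press, flat bar 18 mm wide and the upright grip at its end. Origin on the bench straight below the pivot, x along the bar, z up. It first swings clockwise through its slack (under 1 N at the grip; it stays where it is left). The slack ends 0.15 to 0.5 rad from the start, hidden, different each time; there a return spring sets in at once with about 3 N at the grip, averaging 6 N round the third click.
- spindle (a joint): press spindle angle, rad: 0 until the slack ends, then turns with the lever. A step is 0.175 (10 degrees, 21 mm at the grip). A click is the hump between two steps, felt at the grip as resistance rising 2 to 3 N, then dropping about 3 N: at 0.087, 0.262, 0.436, and the unwanted fourth at 0.611; mid third step is 0.524. Peak 8 N. Clicks do not lock: let go, it springs back.
- mortar: white ceramic bowl, 90 mm across, 50 mm high; origin at the centre of its underside. Bystander.
- vial: small amber vial, 32 mm across, 60 mm high; origin at the centre of its underside. Bystander.
- jar: white plastic jar, 56 mm across, 75 mm high; origin at the centre of its underside. Bystander.
- die_ring: steel ring lying flat, 54 mm across, 22 mm high; origin at the centre of its underside. Bystander.
- pestle: white ceramic pestle standing on its thick end, 38 mm across, 85 mm high; origin at the centre of its underside. Bystander.
- timer: flat black timer, 50 x 70 x 30 mm; origin at the centre of its underside. Bystander.
- mouse: black computer mouse, 100 x 58 x 30 mm; origin at the centre of its underside. Bystander.

How it is judged:
By the outcome, as a careful person would: the job done as asked, in the order asked, and still so for the second after the job is handed in, while the arm keeps its last pose, push and grip.
It also fails if it takes over 56 s, if anything falls off the work surface, if the arm or the gripper's body presses on something with over 40 N, if the wrist force passes 120 N, or if a joint passes its speed limit or range.

ROBOT

A 6-joint arm with a two-finger parallel gripper is mounted at the origin on the work surface. World frame = base frame: x ahead of the robot, y to its left, z up, the work surface at z = 0. Lengths are in m, angles in degrees, forces in N, time in s.
With the tool pointing down it reaches from about 0.35 to 0.875 m from the base axis. Payload 15.5 kg.
Tool frame: the origin (TCP) lies on the mounting face of the last link; the fingertips stand 173 mm ahead of it and the grasp point (between the pads) lies 155 mm ahead of it; z points along the fingers, y is the direction in which the jaws open and shut (so a half turn about z gives the same grasp; the last joint's range is limited). The gripper opens to 85 mm and grips with 20 to 120 N. Pads are 22 mm wide; open, the fingers measure 114 mm over their backs; the gripper's body (76 mm by 85 mm) begins 54 mm behind the grasp point. The pads swing forward as they close: fully open they stand 13 mm farther back than shut.
Start: joints at [-68.554, 28.281, 77.091, -0, 74.628, -5.472], TCP at [0.283, -0.557, 0.405] pointing down, gripper open.
Joint ranges: [-166.48, 166.48], [-47.26, 123.95], [12.59, 153.08], [-70.14, 250.14], [6.76, 159.57], [-176.63, 176.63]. Speed limits (degrees/s): [108.29, 108.29, 147.25, 172.46, 172.46, 172.46].

INTERFACE

Orientations are given as [roll, pitch, yaw] about the fixed x, y, z axes, in that order (R = Rz(yaw) Ry(pitch) Rx(roll)).
In Python, from workcell import manip, get_image, find_in gives the robot as it stands. The module is installed in compiled form; this text tells all that it offers.
- The arm moves only by the tool arm_command, never from a script. Its argument "series" is a list of rows, each an object with "gripper": the finger opening in m, from 0 to 0.0854; "travel": the shift along the tool's x, y, z in m, a list of three; "yaw": the turn about the tool's z in rad. A call has 1 to 5 rows; each row shifts and turns the pose as measured when the row begins, along the tool's axes as they then stand; what a row does not reach is not made up. A row lasts 1/10 s, in which the tool goes at most 50 mm and 8.59 degrees, less where a joint would pass 70% of its speed; a pose out of reach is approached as far as the arm can. A call is refused whole if a number of a shift passes 0.05 or a number of a turn 0.15, either way. A call with a gripper value outside its range is refused whole. The fingers move at their own pace and stop on an object; "grip_force" is the grip in N (left out, the last holds). Time passes only in rows, so rows that do not move let the fingers close. It gives the time, the measured TCP pose, the force and the opening at its end, in the units of the state.
- manip.state(): the state, without advancing time (a new reading comes with each control period).
- get_image(name): name is "side" or "top" or "wrist"; returns a dict with "pixels" (384x512x3 uint8, blue, green, red), "depth" (384x512 float32, m along the optical axis (not along the pixel's ray), 0 where there is no reading), "fx", "fy", "cx", "cy" (pixels), "origin" and "attitude" of the camera in the world; the wrist camera has in their place "hand_eye" (4x4, takes a point from camera to tool coordinates, whose origin is the TCP and whose axes are the flange's). Camera axes: x right, y up, looking along -z (the intrinsics and any distortion apply to the point x, -y, -z); pixel columns grow to the right and rows downward; lengths in m; the calibration is good to about 2 mm. A picture is of the moment at which its call begins: read the wrist's pose just before it.
- manip.close_job(): hands the job in, once; it reports no verdict.
Trained networks look in a picture, given as the dict that the camera call returned (one of the last four; its "shot" number tells which), for a name from the list of things; names that differ only in an ending like _2 or _b are one class to them, and where a whole thing is asked for, a point or a joint stands for the part that bears it (a point fixed in the world has none). Each returns a list of dicts, best first, with "p" (0 to 1); they miss things now and then, are a little off and sometimes report something else, mostly with a low value. They report only what shows in the picture. A call takes as long as a camera call.
- find_in(target, picture): "location" ([column, row] in pixels, amid what is visible of it).
The state is a dict: "t": time; "joint_pos": joint angles; "joint_vel": joint speeds; "tau": joint torques, N m; "ee_pos": TCP position; "eef_rot": TCP orientation; "contact_force": force on the tool from outside, world axes, zero at the start; "torque": the same for the moment, N m; "width": finger opening in m.
Only numpy, scipy, OpenCV 4.12 (cv2) and the standard library are available. Lean on these libraries where they do the work, as an engineer would, in place of code of your own. Each camera call takes 0.05 s, during which the arm holds its last target.

## Working session

There is one attempt and no reset: what is moved stays moved. The work goes in short steps, Python scripts to look and compute and a tool call to move; the robot and the scene stay as the last step left them, time stands still between calls to the robot, and variables do not carry over. Pictures are saved under pics/ and viewed, and the job is handed in when it is done.

Besides the shell and the picture viewer there is one more tool, called after "Call:" as name(argument=value, ...), one argument or row to a line, values as JSON. arm_command: Moves the arm, as the interface text tells. Its arguments: {"type":"object","properties":{"series":{"type":"array","items":{"type":"object","properties":{"gripper":{"type":"number"},"travel":{"type":"array","items":{"type":"number"}},"yaw":{"type":"number"}}}},"grip_force":{"type":"number"}},"required":["series"]}

```bash
mkdir -p pics
cat > h.py <<'E'
import numpy as np, cv2
from workcell import manip, get_image, find_in
from scipy.spatial.transform import Rotation as R
def pt(im,u,v,d=None):
    d=im["depth"][int(round(v)),int(round(u))] if d is None else d
    return np.array([(u-im["cx"])/im["fx"]*d, -(v-im["cy"])/im["fy"]*d, -d])
def att(im):
    a=np.array(im["attitude"],float)
    return a if a.shape==(3,3) else (R.from_euler('xyz',a,degrees=True).as_matrix())
def world(im,u,v,d=None):
    return np.array(im["origin"])+att(im)@pt(im,u,v,d)
E
python3 - <<'E'
from h import *
print(manip.state())
for n in ("top","side"):
    im=get_image(n); cv2.imwrite(f"pics/{n}0.png",im["pixels"])
    print(n,{k:v for k,v in im.items() if k not in("pixels","depth")})
    np.savez(f"/tmp/{n}0.npz",**{k:v for k,v in im.items()})
    for t in ("press","lever","grip"):
        for r in find_in(t,im)[:2]:
            print(t,r, world(im,*r["location"]))
E
```

```text
{'t': 0.0, 'joint_pos': array([-6.85563437e+01,  2.83146294e+01,  7.71283580e+01, -2.23151352e-03,
        7.46261383e+01, -5.47054416e+00]), 'joint_vel': array([ 0.00757277, -0.01061287, -0.02512119, -0.02206114, -0.03942076,
        0.00866058]), 'tau': array([-4.73987151e-03, -8.82158089e+01, -3.83871424e+01, -6.12505719e-04,
        1.01097653e-02,  4.95527433e-05]), 'ee_pos': array([ 0.28286393, -0.5571587 ,  0.40409562]), 'eef_rot': array([-1.79930984e+02, -4.44887712e-03,  2.69147907e+01]), 'contact_force': array([0.00605393, 0.18756328, 1.20267302]), 'torque': array([-0.01773792,  0.00417989,  0.01611869]), 'width': 0.0852185095909522}
top {'fx': 386.5589494173078, 'fy': 386.5589494173078, 'cx': 259.3509463033602, 'cy': 188.81007975992287, 'origin': array([0.38076124, 0.01195433, 1.15300856]), 'attitude': array([ 12.27656951,   0.36472951, -89.87257199]), 'shot': 1}
press {'location': [295.0, 186.9], 'p': 0.98} [ 0.60574805 -0.07645101  0.14343637]
lever {'location': [306.4, 197.3], 'p': 0.68} [ 0.5775003  -0.10627285  0.143183  ]
grip {'location': [304.2, 197.3], 'p': 0.62} [ 0.57776809 -0.10058421  0.14177889]
grip {'location': [149.2, 262.0], 'p': 0.41} [0.41054075 0.33373999 0.03187729]
side {'fx': 463.23661893883803, 'fy': 463.23661893883803, 'cx': 254.31107912170341, 'cy': 188.6465054598178, 'origin': array([0.50892628, 0.92620716, 0.69349842]), 'attitude': array([ 5.80036645e+01, -1.47003723e-01, -1.75145852e+02]), 'shot': 2}
press {'location': [241.9, 190.3], 'p': 0.78} [ 0.63285921 -0.14899847  0.01212168]
lever {'location': [272.5, 160.7], 'p': 0.84} [ 0.54867581 -0.0993092   0.13596016]
grip {'location': [271.1, 157.6], 'p': 0.9} [ 0.56395777 -0.37229114 -0.00150435]
grip {'location': [332.9, 330.2], 'p': 0.72} [0.41347034 0.33636078 0.0273313 ]
```

View pics/top0.png

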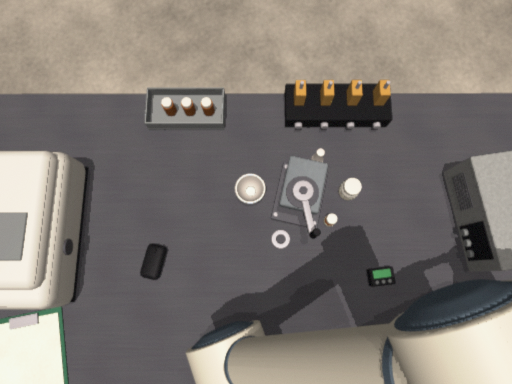

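View pics/side0.png

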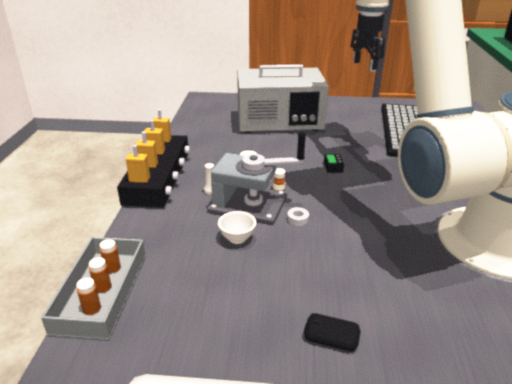

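Run:
```python
import cv2,numpy as np
t=cv2.imread("pics/top0.png")[130:270,220:400]
s=cv2.imread("pics/side0.png")[90:260,150:370]
cv2.imwrite("pics/topz.png",cv2.resize(t,None,fx=4,fy=4,interpolation=cv2.INTER_CUBIC))
cv2.imwrite("pics/sidez.png",cv2.resize(s,None,fx=3.5,fy=3.5,interpolation=cv2.INTER_CUBIC))
```

```text
(no output)
```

View pics/topz.png

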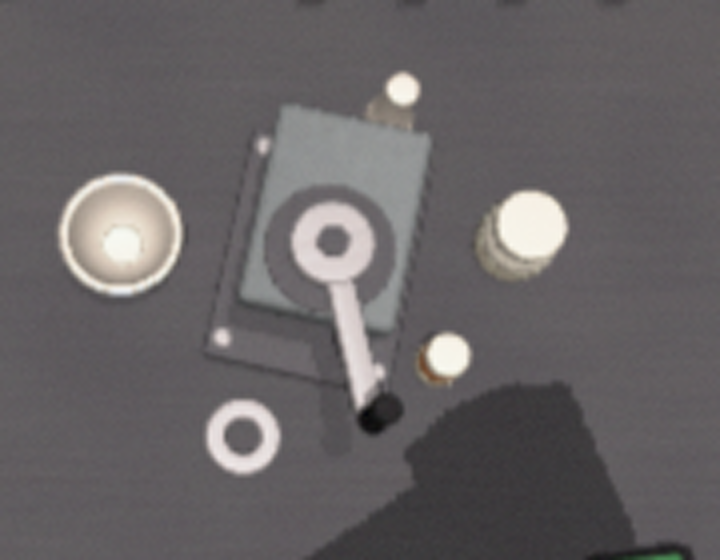

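View pics/sidez.png

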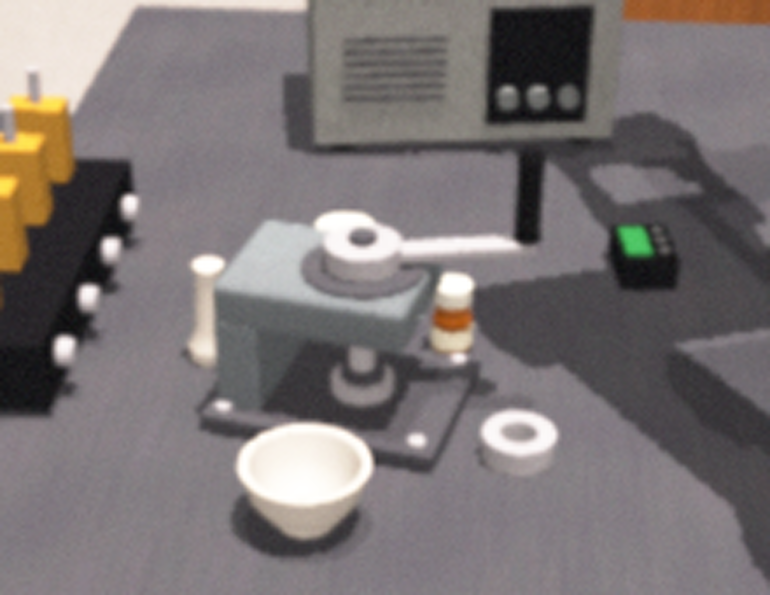

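The top view shows the hub centre at about (303,190), the bar running toward the robot, and the black handle's top at about (316,232). Clockwise therefore moves the grip toward +y, which is left in the image. The die ring (281,239) and vial (331,219) are below handle height.

Run:
```python
from h import *
im=dict(np.load("/tmp/top0.npz"))
def atz(im,u,v,z):
    o=np.array(im["origin"]); r=att(im)@np.array([(u-im["cx"])/im["fx"],-(v-im["cy"])/im["fy"],-1]); return o+r*(z-o[2])/r[2]
print("zcheck bench",world(im,240,300), world(im,200,200))
d=im["depth"]
print("hub", world(im,308,187),world(im,297,190),world(im,303,190))
# hub ring: points with z
P=np.array([[u,v,*world(im,u,v)] for v in range(170,245) for u in range(270,335)])
hub=P[(P[:,4]>0.147)&(P[:,4]<0.175)]
print("hub-ish n",len(hub)); print(np.percentile(P[:,4],[50,90,95,99,100]))
g=P[(P[:,4]>0.185)]; print("grip top",len(g),g.mean(0),g.min(0),g.max(0))
zm=(P[:,4].reshape(75,65)*1000).astype(int)
for v in range(10,75,3): print(v+170,zm[v,14:56:2])
```

```text
zcheck bench [3.04614493e-01 7.47259404e-02 1.57888546e-04] [0.59610928 0.19946115 0.00329938]
hub [ 0.60610734 -0.11151183  0.14071773] [ 0.59759623 -0.08177851  0.14193559] [ 0.59599162 -0.096988    0.14948141]
hub-ish n 58
[0.01666554 0.13776704 0.14322097 0.20465817 1.15300856]
grip top 76 [ 3.13302632e+02  2.25328947e+02  4.57790418e-01 -9.08463248e-02
  4.16517275e-01] [ 2.78000000e+02  1.73000000e+02  3.80761241e-01 -1.31149242e-01
  1.85561803e-01] [3.27000000e+02 2.42000000e+02 4.89261703e-01 1.19543310e-02
 1.15300856e+00]
180 [114 117 120 119 124 124 122 121 122 140 141 122 124 120 123 117 116 120
 119 117 120]
183 [116 117 121 120 119 124 141 143 140 140 140 141 139 138 123 119 121 119
 118 118 117]
186 [118 120 125 125 125 145 141 145 143 149 151 144 141 142 144 124 122 119
 119 125  18]
189 [116 123 122 123 122 144 141 141 148 148 148 150 144 141 141 119 124 121
 120 119  16]
192 [117 123 124 121 125 143 144 144 148 147 150 145 142 142 142 124 121 120
 117 119  -1]
195 [120 118 122 118 123 138 144 143 145 141 142 144 142 142 118 120 123 118
 118  10  -6]
198 [121 123 12
[... 759 characters left out ...]
  13   16   15   16   13   16   13   14  137 1153
  132   19   16    1   -1    0   13]
225 [  -2    0    0   -3   -3    0   -2   -1    4    8   15   18  136 1153
 1153   12   16    0    1    0    3]
228 [ -1  -2   1  -2   0   1   0  -2   0   5   0   4 134 134 138 200 204 202
  -4   1   2]
231 [ 21   0   0  -3  -3  -3   0   5   4   0  -1   0   0 137 200 203 202 208
 203   0  -1]
234 [ 21  22  19   1  -1   2   2   0   0   1   2   0  -1 152 180 202 207 207
   2  -1   0]
237 [  1  18  21   1   0   1  -4   0   0   3   0   0  -3   1 146 154  -1  -1
  -2  -2   0]
240 [-1 19 24  0  1  0 -2  0  0  2 -2 -1  2  2  2 -2  0 -3  1 -1 -3]
243 [25 18 21  0  1 -2 -4  2  1  0  0  1 -1  1 -2 -3  0  2  2 -1  0]
```

Run:
```python
from h import *
def atz(im,u,v,z):
    o=np.array(im["origin"]); r=att(im)@np.array([(u-im["cx"])/im["fx"],-(v-im["cy"])/im["fy"],-1]); return o+r*(z-o[2])/r[2]
im=dict(np.load("/tmp/top0.npz"))
def W(u,v,z): return atz(im,u,v,z)
P=np.array([[u,v,*world(im,u,v)] for v in range(175,245) for u in range(270,335)])
h=P[(P[:,4]>.137)&(P[:,4]<.16)&(P[:,1]<200)]
c=cv2.minEnclosingCircle(h[:,2:4].astype(np.float32)*1000); print("hub",c,h[:,2:5].mean(0))
g=P[(P[:,4]>.195)&(P[:,4]<.215)]
c2=cv2.minEnclosingCircle(g[:,2:4].astype(np.float32)*1000); print("grip",c2,g[:,2:5].mean(0),len(g))
p=np.array([W(303.25-.5+.5,190,.142)[:2]]); print(p)
b=P[(P[:,4]>.129)&(P[:,4]<.142)&(P[:,1]>201)&(P[:,1]<226)]
vx,vy,x0,y0=cv2.fitLine(b[:,2:4].astype(np.float32),cv2.DIST_L2,0,.01,.01).ravel()
print("bar dir",np.degrees(np.arctan2(vy,vx)),x0,y0)
d=np.array(c2[0])-np.array(c[0]); print("r",np.hypot(*d),np.degrees(np.arctan2(d[1],d[0])))
```

```text
hub ((597.748046875, -97.5592269897461), 28.0731201171875) [ 0.59768497 -0.0971961   0.14343778]
grip ((480.3702697753906, -121.12894439697266), 10.050715446472168) [ 0.48013626 -0.12069563  0.20486512] 57
[[ 0.59759677 -0.09846793]]
bar dir 12.286601 0.5355095 -0.10940924
r 119.72081746923591 -168.6458787524269
```

Measured geometry: the pivot is at (0.5975, −0.098) and the grip at (0.480, −0.121). The radius comes out at 119.7 mm against the given 120 mm, and the lever angle is −168.7°. All of this fits the description. I'll move there at a safe height, +y first.

Call:
arm_command(
  series=[
    {"travel": [0.02,-0.04,0],"gripper": 0.085},
    {"travel": [0.02,-0.04,0]},
    {"travel": [0.02,-0.04,0]},
    {"travel": [0.02,-0.04,0]},
    {"travel": [0.02,-0.04,0]},
  ],
  grip_force=40,
)

```text
invalid input
```

Call:
arm_command(
  series=[
    {"travel": [0.02,-0.04,0],"yaw": 0,"gripper": 0.085},
    {"travel": [0.02,-0.04,0],"yaw": 0,"gripper": 0.085},
    {"travel": [0.02,-0.04,0],"yaw": 0,"gripper": 0.085},
    {"travel": [0.02,-0.04,0],"yaw": 0,"gripper": 0.085},
    {"travel": [0.02,-0.04,0],"yaw": 0,"gripper": 0.085},
  ],
  grip_force=40,
)

```text
t: 0.9
ee_pos: [0.2808, -0.3309, 0.4031]
eef_rot: [179.8, 0.0, 26.7]
contact_force: [0.8, 1.1, 0.4]
width: 0.085
```

Call:
arm_command(
  series=[
    {"travel": [0.045,-0.016,0],"yaw": 0,"gripper": 0.085},
    {"travel": [0.045,-0.016,0],"yaw": 0,"gripper": 0.085},
    {"travel": [0.045,-0.016,0],"yaw": 0,"gripper": 0.085},
    {"travel": [0.045,-0.016,0],"yaw": 0,"gripper": 0.085},
    {"travel": [0.02,-0.01,0],"yaw": 0.135,"gripper": 0.085},
  ],
)

```text
t: 1.4
ee_pos: [0.4282, -0.1655, 0.4042]
eef_rot: [179.7, -0.1, 18.8]
contact_force: [0.5, -0.6, -0.4]
width: 0.0853
```

Call:
arm_command(
  series=[
    {"travel": [0,0,0],"yaw": 0.135,"gripper": 0.085},
    {"travel": [0,0,0],"yaw": 0,"gripper": 0.085},
  ],
)

```text
t: 1.6
ee_pos: [0.4301, -0.1625, 0.4043]
eef_rot: [179.8, -0.2, 10.8]
contact_force: [0.6, -0.9, 0.2]
width: 0.0851
```

Run:
```python
from h import *
s=manip.state(); print(s["ee_pos"],s["eef_rot"],s["joint_pos"])
im=get_image("wrist"); cv2.imwrite("pics/w1.png",im["pixels"])
print(find_in("grip",im)[:2]); np.savez("/tmp/w1.npz",**im)
# expected pixel of grip top
T=np.eye(4);T[:3,:3]=R.from_euler('xyz',s["eef_rot"],degrees=True).as_matrix();T[:3,3]=s["ee_pos"]
C=T@im["hand_eye"]
def proj(p):
    q=np.linalg.inv(C)@np.r_[p,1]; return im["cx"]+im["fx"]*q[0]/-q[2], im["cy"]+im["fy"]*q[1]/q[2]
print("grip top",proj([.480,-.121,.207]),"pivot",proj([.5975,-.098,.142]),"base",proj([.48,-.121,.137]))
```

```text
[ 0.43007802 -0.16253105  0.40434517] [ 1.79759002e+02 -1.75878635e-01  1.08483376e+01] [-2.81231577e+01  1.49882134e+01  9.95424134e+01 -8.45609838e-02
  6.51810871e+01  5.10641761e+01]
[{'location': [377.1, 229.9], 'p': 0.72}, {'location': [208.7, 78.1], 'p': 0.67}]
grip top (np.float64(194.43935584617705), np.float64(131.9791132108953)) pivot (np.float64(201.7678343035089), np.float64(-77.65490616824593)) base (np.float64(211.69700387469416), np.float64(120.54756656926041))
```

View pics/w1.png

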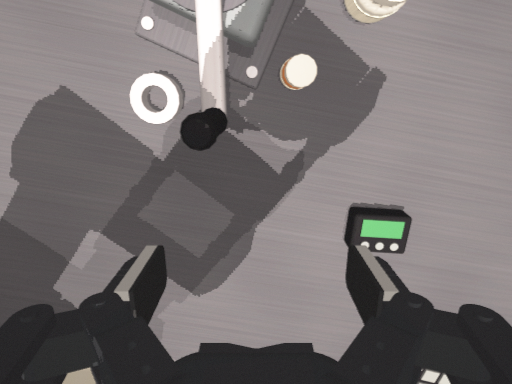

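The wrist view shows the handle top at (199,131) and its base at (214,121). The predictions were (194,132) and (212,121), so I'll refine the grip position.

Run:
```python
from h import *
im=dict(np.load("/tmp/w1.npz"))
T=np.eye(4);T[:3,:3]=R.from_euler('xyz',[179.759,-.1759,10.848],degrees=True).as_matrix();T[:3,3]=[.430078,-.162531,.404345]
C=T@im["hand_eye"]
def atz(u,v,z):
    r=C[:3,:3]@np.array([(u-im["cx"])/im["fx"],-(v-im["cy"])/im["fy"],-1]); return C[:3,3]+r*(z-C[2,3])/r[2]
print(im["fx"],atz(199,131,.207),atz(214,121,.137))
print("bench z", (C@np.r_[pt(im,250,200),1])[:3])
P=np.array([(C@np.r_[pt(im,u,v),1])[:3] for v in range(105,155) for u in range(170,235)])
g=P[(P[:,2]>.195)&(P[:,2]<.22)]; print(len(g),g.mean(0),cv2.minEnclosingCircle(g[:,:2].astype(np.float32)*1000))
```

```text
311.98827280410563 [ 0.48096294 -0.12329942  0.207     ] [ 0.4799962  -0.12273024  0.137     ]
bench z [ 0.37676994 -0.16736994  0.0006895 ]
1111 [ 0.48045019 -0.12290784  0.20568997] ((479.54638671875, -122.39466857910156), 10.529279708862305)
```

Call:
arm_command(
  series=[
    {"travel": [0.0285,-0.015,0],"yaw": 0,"gripper": 0.085},
    {"travel": [0.0285,-0.015,0],"yaw": 0,"gripper": 0.085},
    {"travel": [0,0,0],"yaw": 0,"gripper": 0.085},
  ],
)

```text
t: 2.0
ee_pos: [0.4801, -0.1239, 0.4047]
eef_rot: [179.7, -0.2, 11.5]
contact_force: [0.6, -0.8, 0.3]
width: 0.0848
```

Call:
arm_command(
  series=[
    {"travel": [0,-0.001,0.025],"yaw": 0,"gripper": 0.085},
    {"travel": [0,0,0.025],"yaw": 0,"gripper": 0.085},
    {"travel": [0,0,0.025],"yaw": 0,"gripper": 0.085},
    {"travel": [0,0,0],"yaw": 0,"gripper": 0.085},
  ],
)

```text
t: 2.4
ee_pos: [0.479, -0.1261, 0.3285]
eef_rot: [179.6, -0.3, 12.2]
contact_force: [-0.2, 0.5, 0.8]
width: 0.0846
```

Run:
```python
from h import *
s=manip.state(); print(s)
im=get_image("wrist"); cv2.imwrite("pics/w2.png",im["pixels"])
im=get_image("top"); 
cv2.imwrite("pics/t2.png",cv2.resize(im["pixels"][130:280,220:400],None,fx=3,fy=3))
```

```text
{'t': 2.4, 'joint_pos': array([-21.60137971,  23.56138691, 100.57327191,  -0.20870151,
        55.4239941 ,  56.34981215]), 'joint_vel': array([-0.89599116, -2.5210239 , -2.08470059, -0.04665349,  2.84747626,
       -1.77682722]), 'tau': array([ 4.74233218e-01, -6.78161788e+01, -2.80736357e+01,  5.46527415e-03,
       -2.01485641e+00,  1.54687562e-01]), 'ee_pos': array([ 0.47904564, -0.12610113,  0.32846126]), 'eef_rot': array([179.61173414,  -0.27151972,  12.16750427]), 'contact_force': array([-0.15524905,  0.49756595,  0.80747342]), 'torque': array([-0.01943734, -0.02989141,  0.04396858]), 'width': 0.08462822772333581}
```

View pics/w2.png

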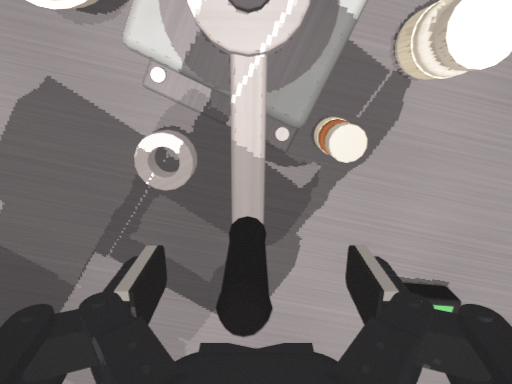

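View pics/t2.png

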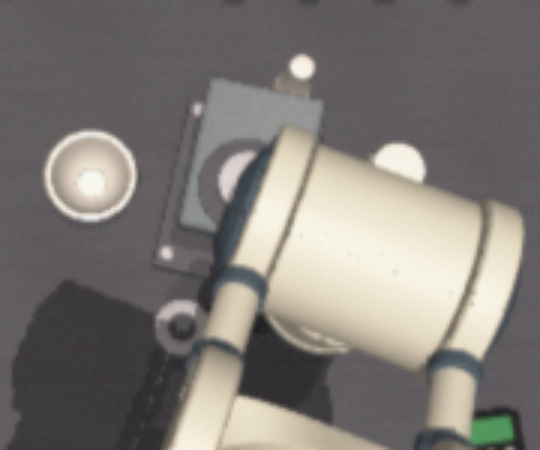

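The handle sits between the pads, about 3 mm to the left of their middle. I'll centre on it and close.

Call:
arm_command(
  series=[
    {"travel": [0,-0.0035,0.001],"yaw": 0,"gripper": 0.05},
    {"travel": [0,0,0],"yaw": 0,"gripper": 0.03},
    {"travel": [0,0,0],"yaw": 0,"gripper": 0.03},
  ],
  grip_force=40,
)

```text
t: 2.8
ee_pos: [0.4796, -0.1235, 0.3331]
eef_rot: [179.3, -0.7, 12.2]
contact_force: [0.1, -0.3, 0.2]
width: 0.0437
```

Call:
arm_command(
  series=[
    {"travel": [0,-0.0005,0.006],"yaw": 0,"gripper": 0.025},
    {"travel": [0,0,0],"yaw": 0,"gripper": 0.025},
    {"travel": [0,0,0],"yaw": 0,"gripper": 0.01},
    {"travel": [0,0,0],"yaw": 0,"gripper": 0.01},
    {"travel": [0,0,0],"yaw": 0,"gripper": 0.01},
  ],
)

```text
t: 3.3
ee_pos: [0.4797, -0.123, 0.3279]
eef_rot: [179.3, -0.8, 12.2]
contact_force: [0.7, -0.8, 0.9]
width: 0.0181
```

Run:
```python
from h import *
s=manip.state(); print(s)
im=get_image("wrist"); cv2.imwrite("pics/w3.png",im["pixels"])
```

```text
{'t': 3.3, 'joint_pos': array([-21.23147261,  23.49248567, 100.84341722,  -0.20936918,
        54.643352  ,  56.69185003]), 'joint_vel': array([ 0.07695782, -0.01336184,  0.01409409, -0.02383342,  0.1220029 ,
       -0.08762864]), 'tau': array([ 7.39584561e-02, -7.01038098e+01, -2.84202093e+01, -3.05383606e-01,
       -3.47529352e-01,  2.59011416e-03]), 'ee_pos': array([ 0.47973631, -0.12295839,  0.32788538]), 'eef_rot': array([179.29503166,  -0.75795232,  12.2009739 ]), 'contact_force': array([ 0.69511829, -0.81854038,  0.87224865]), 'torque': array([0.42844662, 0.12150767, 0.01534323]), 'width': 0.018138221605963598}
```

View pics/w3.png

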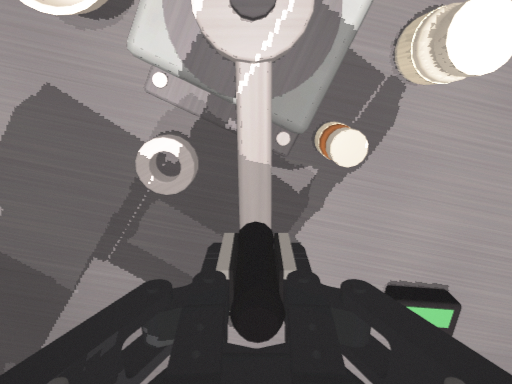

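The handle is held centrally, with the width reading 18.1 mm. I'll set up a monitor that prints lever angle, radius and tangential force, then begin the swing.

```bash
cat > m.py <<'E'
from h import *
import json,os
s=manip.state(); Rm=R.from_euler('xyz',s["eef_rot"],degrees=True).as_matrix()
g=s["ee_pos"]+Rm@[0,0,.155]
p=np.array([.5975,-.098]); d=g[:2]-p; th=np.arctan2(d[1],d[0]); 
t=np.array([np.sin(th),-np.cos(th)])  # clockwise tangent
n=d/np.hypot(*d)
f=s["contact_force"]; m=s["torque"]; 
# force at grasp point: m = r x F  -> Fxy from m (r=Rm z*.155)
L=.155; Fm=np.array([m[1]/-L, m[0]/L])
cw=((-168.2-np.degrees(th))%360)
cw=np.radians(cw if cw<180 else cw-360)
tool=Rm.T@np.r_[n,0]
row=[s["t"],cw,np.hypot(*d)*1000,-f[:2]@t,f[:2]@n,-Fm@t,Fm@n,m[2]]
open("log.txt","a").write(json.dumps([float(x) for x in row])+"\n")
print("t %.2f cw %.4f r %.1f  Fres %.2f Frad %.2f | Mres %.2f Mrad %.2f mz %.3f"%tuple(row),"gz %.4f yaw %.1f  yawerr %.3f rp %s w %.4f"%(g[2],s["eef_rot"][2],np.arctan2(tool[1],-tool[0]),np.round(s["eef_rot"][:2],2),s["width"]))
E
python3 m.py
```

```text
t 3.35 cw -0.0189 r 118.3  Fres -0.40 Frad 0.42 | Mres -2.64 Mrad 0.45 mz -0.020 gz 0.1729 yaw 12.2  yawerr 0.012 rp [179.3   -0.76] w 0.0181
```

Call:
arm_command(
  series=[
    {"travel": [0,-0.004,0],"yaw": 0.033,"gripper": 0.01},
    {"travel": [0,0,0],"yaw": 0,"gripper": 0.01},
  ],
)

```text
t: 3.55
ee_pos: [0.4789, -0.119, 0.3278]
eef_rot: [179.3, -0.8, 10.3]
contact_force: [-0.3, -0.1, 2.2]
width: 0.018
```

```bash
python3 m.py
```

```text
t 3.55 cw 0.0156 r 118.3  Fres 0.05 Frad 0.36 | Mres -3.75 Mrad 0.05 mz -0.009 gz 0.1729 yaw 10.3  yawerr 0.011 rp [179.33  -0.78] w 0.0180
```

Call:
arm_command(
  series=[
    {"travel": [0,-0.005,0],"yaw": 0.04,"gripper": 0.01},
    {"travel": [0,0,0],"yaw": 0,"gripper": 0.01},
  ],
)

```text
t: 3.75
ee_pos: [0.4781, -0.1142, 0.3279]
eef_rot: [179.4, -0.8, 8.0]
contact_force: [-1.3, 0.1, 2.6]
width: 0.0181
```

```bash
python3 m.py
```

```text
t 3.75 cw 0.0567 r 118.3  Fres -0.30 Frad 1.28 | Mres -3.10 Mrad 0.86 mz -0.012 gz 0.1729 yaw 8.0  yawerr 0.009 rp [179.36  -0.81] w 0.0181
```

Call:
arm_command(
  series=[
    {"travel": [0.0001,-0.0048,0],"yaw": 0.04,"gripper": 0.01},
    {"travel": [0,0,0],"yaw": 0,"gripper": 0.01},
  ],
)

```text
t: 3.95
ee_pos: [0.4776, -0.1097, 0.3279]
eef_rot: [179.4, -0.8, 5.9]
contact_force: [-0.6, 0.1, 3.0]
width: 0.0182
```

```bash
python3 m.py
```

```text
t 3.95 cw 0.0946 r 118.3  Fres -0.17 Frad 0.55 | Mres -2.94 Mrad 0.75 mz -0.033 gz 0.1729 yaw 5.9  yawerr 0.009 rp [179.38  -0.82] w 0.0182
```

Call:
arm_command(
  series=[
    {"travel": [0.0001,-0.0036,0],"yaw": 0.03,"gripper": 0.01},
    {"travel": [0,0,0],"yaw": 0,"gripper": 0.01},
  ],
)

```text
t: 4.15
ee_pos: [0.4773, -0.1066, 0.3279]
eef_rot: [179.4, -0.8, 4.4]
contact_force: [-0.7, -0.4, 3.7]
width: 0.0179
```

```bash
python3 m.py
```

```text
t 4.15 cw 0.1206 r 118.2  Fres 0.33 Frad 0.68 | Mres -2.84 Mrad 1.18 mz 0.034 gz 0.1729 yaw 4.4  yawerr 0.009 rp [179.38  -0.82] w 0.0179
```

Call:
arm_command(
  series=[
    {"travel": [0.0001,-0.003,0],"yaw": 0.025,"gripper": 0.01},
    {"travel": [0,0,0],"yaw": 0,"gripper": 0.01},
  ],
)

```text
t: 4.35
ee_pos: [0.4772, -0.1039, 0.3278]
eef_rot: [179.4, -0.8, 3.0]
contact_force: [-1.4, -0.6, 3.4]
width: 0.0183
```

```bash
python3 m.py
```

```text
t 4.35 cw 0.1432 r 118.2  Fres 0.53 Frad 1.42 | Mres -2.72 Mrad 1.64 mz -0.064 gz 0.1729 yaw 3.0  yawerr 0.010 rp [179.4   -0.82] w 0.0183
```

Call:
arm_command(
  series=[
    {"travel": [0,-0.003,0],"yaw": 0.025,"gripper": 0.01},
    {"travel": [0,0,0],"yaw": 0,"gripper": 0.01},
  ],
)

```text
t: 4.55
ee_pos: [0.4771, -0.1011, 0.3279]
eef_rot: [179.4, -0.8, 1.7]
contact_force: [-1.0, 0.0, 3.6]
width: 0.0179
```

```bash
python3 m.py
```

```text
t 4.55 cw 0.1672 r 118.2  Fres -0.07 Frad 1.04 | Mres -2.55 Mrad 2.37 mz -0.032 gz 0.1729 yaw 1.7  yawerr 0.010 rp [179.41  -0.83] w 0.0179
```

Call:
arm_command(
  series=[
    {"travel": [0,-0.003,0],"yaw": 0.025,"gripper": 0.01},
    {"travel": [0,0,0],"yaw": 0,"gripper": 0.01},
  ],
)

```text
t: 4.75
ee_pos: [0.477, -0.0983, 0.3279]
eef_rot: [179.4, -0.8, 0.4]
contact_force: [-1.8, -0.7, 4.3]
width: 0.0181
```

```bash
python3 m.py
```

```text
t 4.75 cw 0.1905 r 118.2  Fres 0.63 Frad 1.83 | Mres -1.93 Mrad 1.87 mz -0.034 gz 0.1729 yaw 0.4  yawerr 0.009 rp [179.43  -0.85] w 0.0181
```

Call:
arm_command(
  series=[
    {"travel": [0,-0.003,0],"yaw": 0.025,"gripper": 0.01},
    {"travel": [0,0,0],"yaw": 0,"gripper": 0.01},
  ],
)

```text
t: 4.95
ee_pos: [0.477, -0.0956, 0.3279]
eef_rot: [179.4, -0.9, -0.9]
contact_force: [-1.7, -0.5, 3.7]
width: 0.0181
```

```bash
python3 m.py
```

```text
t 4.95 cw 0.2129 r 118.2  Fres 0.52 Frad 1.69 | Mres -2.35 Mrad 1.79 mz -0.055 gz 0.1729 yaw -0.9  yawerr 0.009 rp [179.44  -0.86] w 0.0181
```

Call:
arm_command(
  series=[
    {"travel": [-0.0004,-0.003,0],"yaw": 0.025,"gripper": 0.01},
    {"travel": [0,0,0],"yaw": 0,"gripper": 0.01},
  ],
)

```text
t: 5.15
ee_pos: [0.4769, -0.0928, 0.3278]
eef_rot: [179.4, -0.9, -2.4]
contact_force: [-1.1, 1.0, 3.4]
width: 0.0181
```

```bash
python3 m.py
```

```text
t 5.15 cw 0.2366 r 118.2  Fres -0.92 Frad 1.17 | Mres -2.15 Mrad 1.69 mz -0.046 gz 0.1729 yaw -2.4  yawerr 0.011 rp [179.45  -0.91] w 0.0181
```

Call:
arm_command(
  series=[
    {"travel": [-0.0002,-0.003,0],"yaw": 0.025,"gripper": 0.01},
    {"travel": [0,0,0],"yaw": 0,"gripper": 0.01},
  ],
)

```text
t: 5.35
ee_pos: [0.477, -0.0899, 0.3278]
eef_rot: [179.5, -0.9, -3.7]
contact_force: [-1.1, -0.1, 3.4]
width: 0.0179
```

```bash
python3 m.py
```

```text
t 5.35 cw 0.2612 r 118.2  Fres 0.17 Frad 1.09 | Mres -1.88 Mrad 1.22 mz -0.056 gz 0.1729 yaw -3.7  yawerr 0.010 rp [179.46  -0.94] w 0.0179
```

Call:
arm_command(
  series=[
    {"travel": [0,-0.003,0],"yaw": 0.025,"gripper": 0.01},
    {"travel": [0,0,0],"yaw": 0,"gripper": 0.01},
  ],
)

```text
t: 5.55
ee_pos: [0.4772, -0.087, 0.3278]
eef_rot: [179.5, -1.0, -5.1]
contact_force: [-1.3, 0.1, 3.1]
width: 0.018
```

```bash
python3 m.py
```

```text
t 5.55 cw 0.2852 r 118.2  Fres 0.04 Frad 1.34 | Mres -2.01 Mrad 1.17 mz -0.072 gz 0.1729 yaw -5.1  yawerr 0.010 rp [179.48  -0.95] w 0.0180
```

Call:
arm_command(
  series=[
    {"travel": [0,-0.003,0],"yaw": 0.025,"gripper": 0.01},
    {"travel": [0,0,0],"yaw": 0,"gripper": 0.01},
  ],
)

```text
t: 5.75
ee_pos: [0.4775, -0.0845, 0.3279]
eef_rot: [179.5, -1.0, -6.4]
contact_force: [-1.6, -2.5, 2.6]
width: 0.0182
```

```bash
python3 m.py
```

```text
t 5.75 cw 0.3057 r 118.2  Fres 2.68 Frad 1.36 | Mres 1.56 Mrad 2.14 mz 0.102 gz 0.1729 yaw -6.4  yawerr 0.011 rp [179.46  -0.96] w 0.0182
```

Call:
arm_command(
  series=[
    {"travel": [0,-0.003,0],"yaw": 0.025,"gripper": 0.01},
    {"travel": [0,0,0],"yaw": 0,"gripper": 0.01},
  ],
)

```text
t: 5.95
ee_pos: [0.4778, -0.0822, 0.3278]
eef_rot: [179.4, -1.0, -7.6]
contact_force: [-2.3, -4.3, 2.5]
width: 0.0176
```

```bash
python3 m.py
```

```text
t 5.95 cw 0.3242 r 118.2  Fres 4.54 Frad 1.83 | Mres 2.01 Mrad 1.84 mz 0.117 gz 0.1729 yaw -7.6  yawerr 0.015 rp [179.42  -0.96] w 0.0176
```

Call:
arm_command(
  series=[
    {"travel": [0,-0.003,0],"yaw": 0.025,"gripper": 0.01},
    {"travel": [0,0,0],"yaw": 0,"gripper": 0.01},
  ],
)

```text
t: 6.15
ee_pos: [0.4781, -0.0799, 0.3278]
eef_rot: [179.4, -1.0, -8.8]
contact_force: [-2.2, -3.4, 3.4]
width: 0.0182
```

```bash
python3 m.py
```

```text
t 6.15 cw 0.3428 r 118.2  Fres 3.67 Frad 1.69 | Mres 2.12 Mrad 2.15 mz 0.151 gz 0.1729 yaw -8.8  yawerr 0.018 rp [179.4   -0.97] w 0.0182
```

The bite came at cw ≈ 0.295 ± 0.01, where resistance jumped from 0 to about 3 N. I expect clicks near 0.38, 0.56 and 0.73, and a stop near 0.82. The fourth would come at about 0.91.

Call:
arm_command(
  series=[
    {"travel": [-0.0002,-0.003,0],"yaw": 0.025,"gripper": 0.01},
    {"travel": [0,0,0],"yaw": 0,"gripper": 0.01},
  ],
)

```text
t: 6.35
ee_pos: [0.4784, -0.0774, 0.3278]
eef_rot: [179.4, -1.0, -10.1]
contact_force: [-1.5, -3.9, 3.3]
width: 0.0178
```

```bash
python3 m.py
```

```text
t 6.35 cw 0.3627 r 118.2  Fres 4.05 Frad 0.93 | Mres 1.79 Mrad 2.38 mz 0.187 gz 0.1728 yaw -10.1  yawerr 0.020 rp [179.39  -0.99] w 0.0178
```

Call:
arm_command(
  series=[
    {"travel": [-0.0002,-0.003,0],"yaw": 0.025,"gripper": 0.01},
    {"travel": [0,0,0],"yaw": 0,"gripper": 0.01},
  ],
)

```text
t: 6.55
ee_pos: [0.4788, -0.0748, 0.3278]
eef_rot: [179.4, -1.0, -11.4]
contact_force: [-1.4, -3.0, 3.8]
width: 0.0181
```

```bash
python3 m.py
```

```text
t 6.55 cw 0.3848 r 118.2  Fres 3.23 Frad 0.81 | Mres 0.69 Mrad 2.07 mz 0.243 gz 0.1728 yaw -11.4  yawerr 0.020 rp [179.4   -1.01] w 0.0181
```

Call:
arm_command(
  series=[
    {"travel": [0,-0.003,0],"yaw": 0.025,"gripper": 0.01},
    {"travel": [0,0,0],"yaw": 0,"gripper": 0.01},
  ],
)

```text
t: 6.75
ee_pos: [0.4794, -0.0721, 0.3278]
eef_rot: [179.4, -1.0, -12.6]
contact_force: [-0.3, -1.8, 3.3]
width: 0.0179
```

```bash
python3 m.py
```

```text
t 6.75 cw 0.4087 r 118.2  Fres 1.80 Frad -0.05 | Mres -0.64 Mrad 1.73 mz 0.076 gz 0.1728 yaw -12.6  yawerr 0.018 rp [179.44  -1.02] w 0.0179
```

Call:
arm_command(
  series=[
    {"travel": [0,-0.003,0],"yaw": 0.025,"gripper": 0.01},
    {"travel": [0,0,0],"yaw": 0,"gripper": 0.01},
  ],
)

```text
t: 6.95
ee_pos: [0.48, -0.0692, 0.3278]
eef_rot: [179.5, -1.0, -14.1]
contact_force: [-1.4, -1.4, 3.9]
width: 0.0179
```

```bash
python3 m.py
```

```text
t 6.95 cw 0.4344 r 118.2  Fres 1.73 Frad 1.07 | Mres -0.78 Mrad 1.39 mz 0.006 gz 0.1728 yaw -14.1  yawerr 0.017 rp [179.48  -1.03] w 0.0179
```

Click 1 came at about 0.38, where resistance dropped from 4 to 1.8 N, as predicted.

Call:
arm_command(
  series=[
    {"travel": [0,-0.003,0],"yaw": 0.023,"gripper": 0.01},
    {"travel": [0,0,0],"yaw": 0,"gripper": 0.01},
  ],
)

```text
t: 7.15
ee_pos: [0.4808, -0.0662, 0.3278]
eef_rot: [179.5, -1.0, -15.4]
contact_force: [-0.7, -1.0, 4.3]
width: 0.0183
```

```bash
python3 m.py
```

```text
t 7.15 cw 0.4605 r 118.2  Fres 1.13 Frad 0.39 | Mres 1.16 Mrad 1.55 mz 0.085 gz 0.1728 yaw -15.4  yawerr 0.015 rp [179.49  -1.04] w 0.0183
```

Call:
arm_command(
  series=[
    {"travel": [0,-0.003,0],"yaw": 0.023,"gripper": 0.01},
    {"travel": [0,0,0],"yaw": 0,"gripper": 0.01},
  ],
)

```text
t: 7.35
ee_pos: [0.4815, -0.0634, 0.3278]
eef_rot: [179.5, -1.0, -16.7]
contact_force: [-2.2, -3.9, 3.8]
width: 0.0184
```

```bash
python3 m.py
```

```text
t 7.35 cw 0.4844 r 118.2  Fres 4.39 Frad 1.02 | Mres 2.51 Mrad 1.38 mz 0.057 gz 0.1728 yaw -16.7  yawerr 0.014 rp [179.48  -1.05] w 0.0184
```

Call:
arm_command(
  series=[
    {"travel": [0,-0.003,0],"yaw": 0.023,"gripper": 0.01},
    {"travel": [0,0,0],"yaw": 0,"gripper": 0.01},
  ],
)

```text
t: 7.55
ee_pos: [0.4823, -0.0608, 0.3277]
eef_rot: [179.5, -1.1, -18.0]
contact_force: [-2.9, -5.1, 4.6]
width: 0.0181
```

```bash
python3 m.py
```

```text
t 7.55 cw 0.5055 r 118.2  Fres 5.79 Frad 1.29 | Mres 4.11 Mrad 1.86 mz 0.126 gz 0.1728 yaw -18.0  yawerr 0.015 rp [179.46  -1.06] w 0.0181
```

Call:
arm_command(
  series=[
    {"travel": [0,-0.003,0],"yaw": 0.023,"gripper": 0.01},
    {"travel": [0,0,0],"yaw": 0,"gripper": 0.01},
  ],
)

```text
t: 7.75
ee_pos: [0.4831, -0.0585, 0.3277]
eef_rot: [179.4, -1.1, -19.2]
contact_force: [-2.9, -5.4, 4.1]
width: 0.0182
```

```bash
python3 m.py
```

```text
t 7.75 cw 0.5255 r 118.2  Fres 6.03 Frad 1.09 | Mres 4.29 Mrad 1.82 mz 0.140 gz 0.1728 yaw -19.2  yawerr 0.016 rp [179.43  -1.06] w 0.0182
```

Call:
arm_command(
  series=[
    {"travel": [0,-0.003,0],"yaw": 0.023,"gripper": 0.01},
    {"travel": [0,0,0],"yaw": 0,"gripper": 0.01},
  ],
)

```text
t: 7.95
ee_pos: [0.4839, -0.0561, 0.3277]
eef_rot: [179.4, -1.1, -20.4]
contact_force: [-2.6, -5.0, 4.6]
width: 0.0177
```

```bash
python3 m.py
```

```text
t 7.95 cw 0.5457 r 118.2  Fres 5.59 Frad 0.83 | Mres 3.23 Mrad 1.84 mz 0.188 gz 0.1728 yaw -20.4  yawerr 0.017 rp [179.41  -1.07] w 0.0177
```

Call:
arm_command(
  series=[
    {"travel": [0,-0.003,0],"yaw": 0.023,"gripper": 0.01},
    {"travel": [0,0,0],"yaw": 0,"gripper": 0.01},
  ],
)

```text
t: 8.15
ee_pos: [0.4848, -0.0537, 0.3278]
eef_rot: [179.4, -1.1, -21.6]
contact_force: [-1.2, -3.0, 4.6]
width: 0.0181
```

```bash
python3 m.py
```

```text
t 8.15 cw 0.5673 r 118.2  Fres 3.18 Frad 0.06 | Mres 1.63 Mrad 1.79 mz 0.101 gz 0.1728 yaw -21.6  yawerr 0.016 rp [179.41  -1.08] w 0.0181
```

Click 2 came at about 0.56, as predicted.

Call:
arm_command(
  series=[
    {"travel": [0,-0.003,0],"yaw": 0.023,"gripper": 0.01},
    {"travel": [0,0,0],"yaw": 0,"gripper": 0.01},
  ],
)

```text
t: 8.35
ee_pos: [0.4858, -0.0511, 0.3277]
eef_rot: [179.4, -1.1, -22.8]
contact_force: [-1.5, -2.3, 3.7]
width: 0.018
```

```bash
python3 m.py
```

```text
t 8.35 cw 0.5907 r 118.2  Fres 2.73 Frad 0.52 | Mres 1.12 Mrad 1.50 mz 0.103 gz 0.1728 yaw -22.8  yawerr 0.013 rp [179.44  -1.09] w 0.0180
```

Call:
arm_command(
  series=[
    {"travel": [0,-0.003,0],"yaw": 0.023,"gripper": 0.01},
    {"travel": [0,0,0],"yaw": 0,"gripper": 0.01},
  ],
)

```text
t: 8.55
ee_pos: [0.487, -0.0484, 0.3277]
eef_rot: [179.5, -1.1, -24.1]
contact_force: [-2.5, -2.5, 4.7]
width: 0.018
```

```bash
python3 m.py
```

```text
t 8.55 cw 0.6152 r 118.2  Fres 3.32 Frad 1.33 | Mres 1.39 Mrad 1.89 mz 0.031 gz 0.1728 yaw -24.1  yawerr 0.011 rp [179.47  -1.1 ] w 0.0180
```

Call:
arm_command(
  series=[
    {"travel": [0,-0.003,0],"yaw": 0.023,"gripper": 0.01},
    {"travel": [0,0,0],"yaw": 0,"gripper": 0.01},
  ],
)

```text
t: 8.75
ee_pos: [0.4881, -0.0458, 0.3277]
eef_rot: [179.5, -1.1, -25.4]
contact_force: [-2.2, -2.9, 5.4]
width: 0.018
```

```bash
python3 m.py
```

```text
t 8.75 cw 0.6392 r 118.2  Fres 3.52 Frad 0.75 | Mres 2.67 Mrad 1.30 mz 0.060 gz 0.1727 yaw -25.4  yawerr 0.011 rp [179.47  -1.1 ] w 0.0180
```

Call:
arm_command(
  series=[
    {"travel": [0,-0.003,0],"yaw": 0.023,"gripper": 0.01},
    {"travel": [0,0,0],"yaw": 0,"gripper": 0.01},
  ],
)

```text
t: 8.95
ee_pos: [0.4893, -0.0433, 0.3277]
eef_rot: [179.5, -1.1, -26.8]
contact_force: [-2.6, -5.1, 5.3]
width: 0.018
```

```bash
python3 m.py
```

```text
t 8.95 cw 0.6617 r 118.2  Fres 5.70 Frad 0.10 | Mres 4.69 Mrad 1.40 mz 0.053 gz 0.1727 yaw -26.8  yawerr 0.012 rp [179.46  -1.11] w 0.0180
```

Call:
arm_command(
  series=[
    {"travel": [0,-0.003,0],"yaw": 0.023,"gripper": 0.01},
    {"travel": [0,0,0],"yaw": 0,"gripper": 0.01},
  ],
)

```text
t: 9.15
ee_pos: [0.4906, -0.0409, 0.3277]
eef_rot: [179.4, -1.1, -28.1]
contact_force: [-4.0, -6.5, 5.8]
width: 0.0182
```

```bash
python3 m.py
```

```text
t 9.15 cw 0.6828 r 118.2  Fres 7.58 Frad 0.61 | Mres 5.21 Mrad 1.17 mz 0.120 gz 0.1727 yaw -28.1  yawerr 0.014 rp [179.42  -1.12] w 0.0182
```

Call:
arm_command(
  series=[
    {"travel": [0,-0.003,0],"yaw": 0.023,"gripper": 0.01},
    {"travel": [0,0,0],"yaw": 0,"gripper": 0.01},
  ],
)

```text
t: 9.35
ee_pos: [0.4918, -0.0386, 0.3277]
eef_rot: [179.4, -1.1, -29.4]
contact_force: [-2.8, -5.0, 5.3]
width: 0.0176
```

```bash
python3 m.py
```

```text
t 9.35 cw 0.7031 r 118.2  Fres 5.72 Frad 0.05 | Mres 4.69 Mrad 1.21 mz 0.201 gz 0.1727 yaw -29.4  yawerr 0.017 rp [179.38  -1.13] w 0.0176
```

Call:
arm_command(
  series=[
    {"travel": [0,-0.003,0],"yaw": 0.023,"gripper": 0.01},
    {"travel": [0,0,0],"yaw": 0,"gripper": 0.01},
  ],
)

```text
t: 9.55
ee_pos: [0.4931, -0.0363, 0.3277]
eef_rot: [179.3, -1.1, -30.8]
contact_force: [-3.4, -5.3, 5.2]
width: 0.0183
```

```bash
python3 m.py
```

```text
t 9.55 cw 0.7243 r 118.2  Fres 6.31 Frad 0.35 | Mres 3.39 Mrad 1.31 mz 0.201 gz 0.1727 yaw -30.8  yawerr 0.019 rp [179.34  -1.14] w 0.0183
```

Call:
arm_command(
  series=[
    {"travel": [0,-0.003,0],"yaw": 0.023,"gripper": 0.01},
    {"travel": [0,0,0],"yaw": 0,"gripper": 0.01},
  ],
)

```text
t: 9.75
ee_pos: [0.4946, -0.0339, 0.3277]
eef_rot: [179.3, -1.2, -32.1]
contact_force: [-2.7, -3.7, 5.5]
width: 0.0182
```

```bash
python3 m.py
```

```text
t 9.75 cw 0.7480 r 118.2  Fres 4.57 Frad 0.43 | Mres 1.89 Mrad 1.41 mz 0.221 gz 0.1727 yaw -32.1  yawerr 0.019 rp [179.34  -1.16] w 0.0182
```

Call:
arm_command(
  series=[
    {"travel": [0,-0.003,0],"yaw": 0.023,"gripper": 0.01},
    {"travel": [0,0,0],"yaw": 0,"gripper": 0.01},
  ],
)

```text
t: 9.95
ee_pos: [0.4962, -0.0313, 0.3277]
eef_rot: [179.4, -1.2, -33.5]
contact_force: [-1.4, -2.7, 5.0]
width: 0.0181
```

```bash
python3 m.py
```

```text
t 9.95 cw 0.7735 r 118.1  Fres 3.04 Frad -0.25 | Mres 0.64 Mrad 1.47 mz 0.159 gz 0.1727 yaw -33.5  yawerr 0.017 rp [179.37  -1.17] w 0.0181
```

Click 3 was passed at about 0.735. Another ~0.04 rad brings the lever to mid-step.

Call:
arm_command(
  series=[
    {"travel": [0,-0.0025,0],"yaw": 0.02,"gripper": 0.01},
    {"travel": [0,0,0],"yaw": 0,"gripper": 0.01},
  ],
)

```text
t: 10.15
ee_pos: [0.4976, -0.0291, 0.3277]
eef_rot: [179.4, -1.2, -34.7]
contact_force: [-1.3, -2.8, 5.3]
width: 0.0182
```

```bash
python3 m.py
```

```text
t 10.15 cw 0.7954 r 118.2  Fres 3.10 Frad -0.45 | Mres 1.25 Mrad 1.17 mz 0.124 gz 0.1727 yaw -34.7  yawerr 0.016 rp [179.39  -1.18] w 0.0182
```

Call:
arm_command(
  series=[
    {"travel": [0,-0.0025,0],"yaw": 0.02,"gripper": 0.01},
    {"travel": [0,0,0],"yaw": 0,"gripper": 0.01},
  ],
)

```text
t: 10.35
ee_pos: [0.499, -0.0271, 0.3277]
eef_rot: [179.4, -1.2, -35.9]
contact_force: [-3.3, -3.6, 4.7]
width: 0.0183
```

```bash
python3 m.py
python3 - <<'E'
from h import *
for n in("wrist","top","side"):
    im=get_image(n); cv2.imwrite(f"pics/{n}9.png",im["pixels"])
E
python3 m.py
```

```text
t 10.35 cw 0.8163 r 118.2  Fres 4.82 Frad 0.67 | Mres 2.50 Mrad 0.91 mz 0.193 gz 0.1727 yaw -35.9  yawerr 0.016 rp [179.39  -1.19] w 0.0183
t 10.50 cw 0.8152 r 118.1  Fres 5.13 Frad 0.62 | Mres 2.23 Mrad 1.33 mz 0.181 gz 0.1727 yaw -35.9  yawerr 0.017 rp [179.39  -1.19] w 0.0185
```

View pics/wrist9.png

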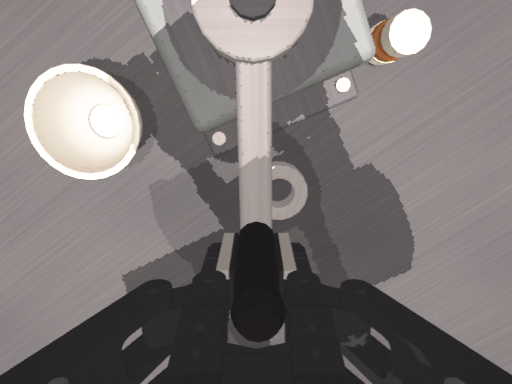

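View pics/side9.png

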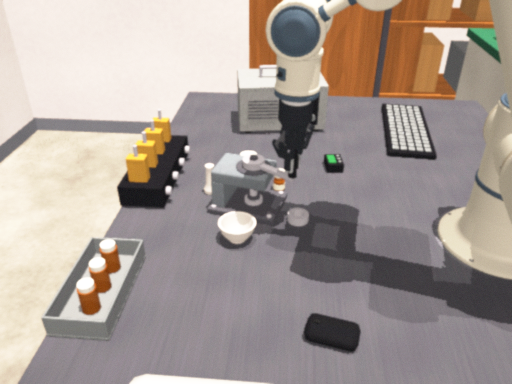

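View pics/top9.png

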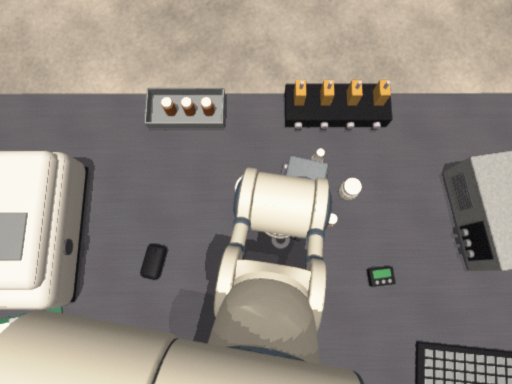

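The wrist view shows the handle centred between the pads, with the bar straight along the tool. The bystanders (bowl, ring, vial, jar, timer, mouse) appear where they were. The lever is holding steady mid third step at cw 0.816, with the bite at 0.295 and so a spindle angle of about 0.52. I'm handing in now.

```bash
python3 -c "
from h import *
print(manip.close_job())"; python3 m.py
```

```text
the job is handed in; nothing more can be done
None
the job is handed in; nothing more can be done
```

I gripped the lever's handle and swung it clockwise through the slack, then on by three clicks, and handed in with the gripper still holding it in the middle of the third step. The hand-in gives no verdict.

- **Bite:** resistance jumped from 0 to about 3 N, 0.31 rad after the start, within the stated 0.15 to 0.5 rad.
- **Clicks:** the three force drops came about 0.09, 0.265 and 0.44 rad after the bite. The stated positions are 0.087, 0.262 and 0.436.
- **Final position:** the spindle stood at about 0.52 ± 0.01 rad (mid third step is 0.524). It held steady over the last 0.15 s before hand-in at about 5 N, and the fourth click was never reached.
- **Limits:** it took 10.5 s. The highest wrist force I read was about 10 N.
- **Bystanders:** every one visible in the last pictures was where it had been. The top view was partly blocked by the arm, so I checked the bowl in the side view and the ring in the wrist and side views.

**Small disagreements**
- My measured lever radius stayed at about 118.2 mm instead of 120 mm, because the pivot estimate is off by 1 to 2 mm. That shifts the angle by less than about 0.01 rad.
- The tool ended tilted by about 1.3°.
- A vertical force of up to about 5 N built up while the handle was gripped.

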